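# Check the line pressure with a push-on gauge

## Robot

A 6-joint arm with a two-finger parallel gripper is mounted at the origin on a cart in front of the work surface, level with it; the furniture and walls round the work are solid. World frame = base frame: x ahead of the robot, y to its left, z up, the work surface at z = 0. Lengths are in m, angles in rad, forces in N, time in s.
With the tool pointing down it reaches from about 0.275 to 0.825 m from the base axis. Payload 4.9 kg.
Tool frame: the origin (TCP) lies midway between the tips of the shut fingers; the grasp point (between the pads) lies 19 mm behind it (bot.grip_depth is the distance from the TCP to the grasp point, in m); z points along the fingers, y is the line along which they close (so a half turn about z gives the same grasp; the last joint's range is limited). The gripper opens to 85 mm and grips with 20 to 120 N. Pads are 22 mm wide; open, the fingers measure 114 mm over their backs; the gripper's body (76 mm by 85 mm) begins 54 mm behind the grasp point. The pads swing forward as they close: fully open they stand 13 mm farther back than shut.
Start: joints at [1.079, 0.326, -0.193, 1.052, 0, 1.437], TCP at [0.193, 0.515, 0.231] pointing down, gripper open.
Joint ranges: [-2.65, 2.65], [-0.97, 1.79], [-1.3, 1.35], [-1.93, 2.1], [-1.47, 1.37], [-3.14, 3.14]. Speed limits (rad/s): [2.57, 2.57, 3.14, 3.14, 3.14, 3.14].

## Interface

Orientations are given as a unit quaternion [w, x, y, z].
In Python, from cell import bot gives the robot as it stands. Calls block until the motion is done:
- bot.move_pose(position, orientation): joint-space move of the TCP to a pose.
- bot.move_linear(position, speed=0.15, rotation=None, until_force=None): straight line of the TCP; rotation=None keeps the orientation; speed is the mean speed in m/s. With until_force (N) it stops when the force on the tool has changed by that much, and returns True; else False.
- bot.goto_joints(angles): joint-space move.
- bot.set_gripper(opening, grasp_force=None): opening from 0.0 (shut) to 1.0 (fully open); grasp_force is the grip in N (None keeps the last); returns when the fingers have stopped.
- bot.wait(seconds).
- bot.solve_ik(position, orientation): joint angles nearest the present ones, or None.
- bot.camera(name): name is "scene" or "side" or "wrist"; returns the picture (384x512x3 uint8, red, green, blue); there is no depth.
- bot.calibration(name): a dict with "mtx" (3x3 intrinsics, pixels), "k1" (the pictures are not rectified: a ray, as slopes to the right and down, at radius r is drawn at 1 + k1 r^2 times it, then the intrinsics apply), "extrinsics" (4x4, takes a point from world to camera coordinates); the wrist camera has in their place "hand_eye" (4x4, takes a point from camera to tool coordinates, whose origin is the TCP and whose axes are the flange's). Camera axes: x right, y down, z forward; pixel columns grow to the right and rows downward; lengths in m; the calibration is good to about 2 mm. A picture is of the moment at which its call begins: read the wrist's pose just before it. calibration takes no time and is no camera call.
A pose or a line that the arm cannot do raises bot.PlanningError and nothing moves.
- bot.close_job(): hands the job in; it is judged then, once.
Trained networks look in the newest picture that a camera, given by its name, has taken for a name from the list of things; names that differ only in an ending like _2 or _b are one class to them, and where a whole thing is asked for, a point or a joint stands for the part that bears it (a point fixed in the world has none). Each returns a list of dicts, best first, with "confidence" (0 to 1); they miss things now and then, are a little off and sometimes report something else, mostly with a low value. They report only what shows in the picture. A call takes as long as a camera call.
- bot.search_frame(camera, thing): "bbox" ([left, top, width, height] in pixels, round what is visible of it).
Readings, each from a call of its own:
- bot.read_clock(): time.
- bot.read_joint_positions(): joint angles.
- bot.read_joint_vel(): joint speeds.
- bot.read_joint_efforts(): joint torques, N m.
- bot.read_position(): TCP position.
- bot.read_tool_rot(): TCP orientation.
- bot.read_ft_force(): force on the tool from outside, world axes, zero at the start.
- bot.read_moment(): the same for the moment, N m.
- bot.read_gripper_width(): opening from 0.0 (shut) to 1.0 (fully open).
- bot.read_finger_force(): force on a finger pad.
Only numpy, scipy, OpenCV 4.12 (cv2) and the standard library are available. Lean on these libraries where they do the work, as an engineer would, in place of code of your own. Each camera call takes 0.05 s, during which the arm holds its last target. There are 200 camera calls.

## Task

On the gas manifold, turn the selector knob to its green mark. Then take the orange check gauge from its parking stand and press it squarely onto the tilted test nipple until the blue spring collar snaps down fully home; the collar springs back when it is let go, so finish still gripping the gauge and holding it pressed fully home, without letting go. Do not press the collar while the selector is off the green mark, and leave the two bottles and the beaker alone.

Things in the scene. Friction and masses are not known exactly. Their poses are not given: they have to be found in the camera images.
- manifold: gas manifold, fixed: dark foot plate 100 x 270 x 10 mm under an aluminium block 72 x 250 mm whose top is 50 mm above the worktop. Origin under its centre, x to its back, y to its left, z up. The selector is on top at y = -80 mm, the nipple at y = +80 mm
- selector (a joint): angle (rad) of the grey selector knob, growing clockwise seen from above; four detents pull it to the colour marks on its black dial: white 0, yellow 0.55, green 1.10, red 1.65 (stops at -0.10 and 1.75). The white pointer line is at one end of the bar's top. It starts at or near white or yellow. Getting over a detent takes about 0.07 N m
- selector_grip (a point): point on the knob's axis, 80 mm above the worktop, at the height to grip its bar: bar 42 mm long, 13 mm thick, from 58 to 92 mm above the worktop (black dial plate 80 mm across, top 54 mm above the worktop; knob skirt 38 mm across, up to 58 mm). z up along the axis; x along the bar towards its pointer end, y across the 13 mm thickness; turns with the knob
- nipple: the test nipple, fixed in the manifold, its axis tilted 25 degrees from vertical towards the manifold's front (-x of the manifold). Origin on the axis, 56 mm above the worktop, at the top of its round steel boss 34 mm across; z points out along the axis. Brass stem 15 mm across up to z = 30 mm, tapering to 7 mm across at its tip, z = 38 mm. Round the stem sits the blue sprung collar, 31 mm across, 8 mm thick, its top at z = 20 mm when free and 10 mm when fully home
- nipple_home (a point): point on the nipple's axis 10 mm out from its origin (same axes): where the centre of the gauge's mouth is when it is fully home
- collar (a joint): how far the blue collar is pushed down the nipple (m): 0 free, 0.010 fully home on its stop. It resists with about 6 N at first, about 10 N near 2 mm, then snaps through (down to about 3.5 N near 8 mm), and pushes back with 8 N when fully home; it springs back when released
- gauge_grip (a point): point on the axis of the loose check gauge at the height to grip it, 65 mm from its mouth; z points along the axis from the mouth to the dial. Gauge: 92 mm long, 0.1 kg; steel bell 32 mm across from the mouth to 38 mm, then an orange cylinder grip 26 mm across from 38 to 92 mm with a white dial on its end; round, so it may be turned freely about its axis. It starts upright, mouth down, on its parking stand
- gauge_mouth (a point): centre of the gauge's open mouth rim, same axes. Bore 18.6 mm across and 32 mm deep (goes over the 15 mm stem); the rim pushes the collar
- stand: black parking stand, fixed: disc 64 mm across, 10 mm thick, origin under its centre; the gauge stands on the disc over a stud 15 mm across that rises to 25 mm above the worktop
- amber_bottle: brown glass bottle with black cap, 65 x 62 x 128 mm, bystander; origin under its centre
- reagent_bottle: white plastic bottle, 63 x 65 x 132 mm, bystander; origin under its centre
- beaker: glass beaker, 54 mm across, 70 mm tall, bystander; origin under its centre

How it is judged:
By the outcome, as a careful person would: the job done as asked, in the order asked, and still so for the second after the job is handed in, while the arm keeps its last pose, push and grip.
It also fails if it takes over 58 s, if anything falls off the work surface, if the arm or the gripper's body presses on something with over 40 N, if the wrist force passes 120 N, or if a joint passes its speed limit or range.

## Working session

There is one attempt and no reset: what is moved stays moved. The work goes in short steps, each a Python script; the robot and the scene stay as the last script left them, time stands still between calls to the robot, and variables do not carry over. Pictures are saved under pics/ and viewed, at most 10 in all, crops included, and the job is handed in when it is done.

```bash
ls; mkdir -p pics
cat > h.py <<'E'
import numpy as np, cv2
from cell import bot
from scipy.spatial.transform import Rotation as R
def cal(n):
    c=bot.calibration(n); K=np.array(c["mtx"]); k1=c["k1"]
    if n=="wrist":
        T=np.eye(4); q=bot.read_tool_rot(); T[:3,:3]=R.from_quat(q,scalar_first=True).as_matrix(); T[:3,3]=bot.read_position()
        E=np.linalg.inv(T@np.array(c["hand_eye"]))
    else: E=np.array(c["extrinsics"])
    return K,k1,E
def ray(C,uv):
    K,k1,E=C
    p=cv2.undistortPoints(np.array([[uv]],float),K,np.array([k1,0,0,0.]))[0,0]
    d=E[:3,:3].T@np.array([p[0],p[1],1]); return -E[:3,:3].T@E[:3,3], d/np.linalg.norm(d)
def atz(C,uv,z):
    o,d=ray(C,uv); return o+d*(z-o[2])/d[2]
def tri(*rs):
    A=sum(np.eye(3)-np.outer(d,d) for o,d in rs); b=sum((np.eye(3)-np.outer(d,d))@o for o,d in rs)
    return np.linalg.solve(A,b)
def proj(C,P):
    K,k1,E=C; P=np.atleast_2d(P).astype(float)
    return cv2.projectPoints(P,cv2.Rodrigues(E[:3,:3])[0],E[:3,3],K,np.array([k1,0,0,0.]))[0][:,0]
def quat(xa,za):
    za=np.array(za,float)/np.linalg.norm(za); xa=np.array(xa,float); xa=xa-za*(xa@za); xa/=np.linalg.norm(xa)
    return R.from_matrix(np.c_[xa,np.cross(za,xa),za]).as_quat(scalar_first=True)
def snap(n,f=None):
    C=cal(n); im=bot.camera(n)
    if f: cv2.imwrite("pics/"+f,im[:,:,::-1])
    return C,im
E
python3 - <<'E'
from h import *
np.set_printoptions(precision=4,suppress=True)
ims=[]
for n in ["scene","side","wrist"]:
    C,im=snap(n,n+"0.png"); ims.append(im); o,_=ray(C,[256,192]); print(n,o,C[0][0,0],C[1])
    for t in ["manifold","selector","nipple","gauge_grip","stand","collar","amber_bottle","reagent_bottle","beaker"]:
        print(t,[(np.round(d["bbox"]),round(d["confidence"],2)) for d in bot.search_frame(n,t)[:2]])
c=np.zeros((600,800,3),np.uint8)
for i,im in enumerate(ims[:2]): c[:300,i*400:(i+1)*400]=cv2.resize(im,(400,300))
c[300:,:400]=cv2.resize(ims[2],(400,300))
cv2.imwrite("pics/all0.png",c[:,:,::-1])
E
```

```text
pics
scene [ 0.2175 -0.6885  0.7054] 356.31315269962056 -0.10028420784547594
manifold [(array([213., 183.,  62.,  78.]), 0.79), (array([314., 182.,  24.,  39.]), 0.41)]
selector [(array([240., 214.,  16.,  20.]), 0.51)]
nipple []
gauge_grip [(array([178., 141.,  11.,  22.]), 0.55)]
stand [(array([239., 214.,  19.,  19.]), 0.6), (array([176., 161.,  18.,   9.]), 0.44)]
collar [(array([225., 183.,   9.,  10.]), 0.62), (array([176., 137.,  11.,  29.]), 0.34)]
amber_bottle [(array([314., 181.,  25.,  40.]), 0.69), (array([178., 140.,  11.,  27.]), 0.31)]
reagent_bottle [(array([274., 142.,  16.,  43.]), 0.67)]
beaker [(array([260., 307.,  28.,  37.]), 0.57)]
side [0.3942 0.829  0.7216] 373.6862576111486 -0.028077423337395196
manifold [(array([237., 178.,  66.,  65.]), 0.56)]
selector [(array([275., 177.,  13.,  14.]), 0.67)]
nipple [(array([251., 210.,  16.,  15.]), 0.49), (array([237., 284.,  14.,  35.]), 0.31)]
gauge_grip [(array([238., 284.,  14.,  35.]), 0.61)]
stand [(array([233., 307.,  28.,  20.]), 0.9)]
collar [(array([254., 210.,  10.,   6.]), 0.41)]
amber_bottle []
reagent_bottle [(array([172., 188.,  29.,  44.]), 0.68)]
beaker [(array([317., 141.,  13.,  23.]), 0.87), (array([250., 208.,  18.,  13.]), 0.26)]
wrist [0.1275 0.54   0.3749] 305.90867617051424 -0.012433907738602744
manifold []
selector []
nipple []
gauge_grip []
stand []
collar []
amber_bottle []
reagent_bottle []
beaker []
```

View pics/scene0.png

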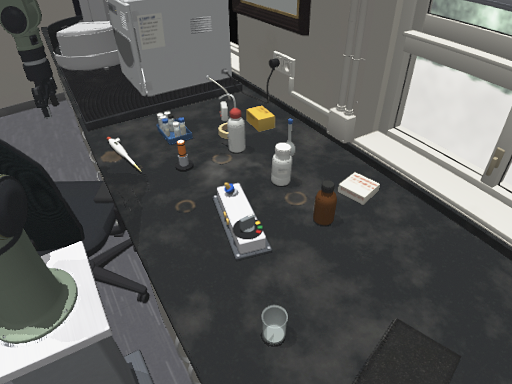

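View pics/side0.png

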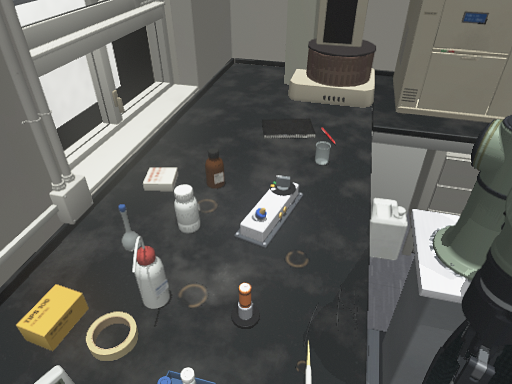

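The scene view shows the manifold at (240,220) with its selector at (247,227) and blue collar at (229,188), and the gauge at (183,155). In the side view, the selector is at (283,184), the collar at (260,214) and the gauge at (245,303). Next I'll triangulate these and go for a near look with the wrist camera.

Run:
```python
from h import *
np.set_printoptions(precision=4,suppress=True)
S,D=cal("scene"),cal("side")
for n,a,b in [("sel",(247,227),(283,184)),("nip",(229,188),(260,214)),("gauge",(183,152),(245,302)),("white",(282,165),(187,210)),("amber",(325,203),(215,170)),("beaker",(274,325),(322,153))]:
    r1,r2=ray(S,a),ray(D,b); P=tri(r1,r2); print(n,P,proj(S,P)[0]-a)
P=atz(S,(184,166),0.01);print("stand",P, atz(D,(246,317),.01))
print(bot.calibration("wrist")["hand_eye"])
print(bot.read_tool_rot(), bot.read_clock())
```

```text
sel [ 0.5449 -0.0996  0.0603] [ 0.6745 -0.4357]
nip [0.5784 0.0646 0.067 ] [ 0.0781 -0.0514]
gauge [0.5439 0.3453 0.055 ] [-0.596   0.3198]
white [0.7845 0.0893 0.0588] [-0.2045  0.1886]
amber [ 0.7797 -0.1304  0.0556] [-0.3574  0.3283]
beaker [ 0.4537 -0.3618  0.0356] [ 0.2712 -0.1622]
stand [0.5365 0.3286 0.01  ] [0.5384 0.3516 0.01  ]
[[-0.0006 -0.9631 -0.269   0.0696]
 [ 1.     -0.0006 -0.0002  0.0004]
 [ 0.     -0.269   0.9631 -0.1436]
 [ 0.      0.      0.      1.    ]]
[-0.      0.1779  0.984   0.    ] 1.5
```

Run:
```python
from h import *
np.set_printoptions(precision=4,suppress=True)
ex=np.array([-.98,.2,0]); q=quat(ex,[0,0,-1])
bot.move_pose([0.52,0.33,0.24],q); t=bot.read_clock()
G,g=snap("wrist","w_g.png")
for x in ["gauge_grip","stand"]: print(x,[(np.round(d["bbox"]),round(d["confidence"],2)) for d in bot.search_frame("wrist",x)[:2]])
np.savez("g.npz",K=G[0],k=G[1],E=G[2])
bot.move_pose([0.55,-0.02,0.22],q)
M,m=snap("wrist","w_m.png"); np.savez("m.npz",K=M[0],k=M[1],E=M[2])
for x in ["selector","nipple","collar","manifold"]: print(x,[(np.round(d["bbox"]),round(d["confidence"],2)) for d in bot.search_frame("wrist",x)[:2]])
print(t,bot.read_clock())
print("pred",proj(G,[.5439,.3453,.09])[0],proj(M,[[.545,-.0996,.092],[.5784,.0646,.067]]))
```

```text
gauge_grip [(array([256., 168.,  30.,  46.]), 0.83)]
stand [(array([246., 152.,  48.,  48.]), 0.6)]
selector [(array([161., 169.,  41.,  52.]), 0.58), (array([329., 176.,  32.,  30.]), 0.32)]
nipple [(array([322., 175.,  37.,  35.]), 0.85)]
collar [(array([327., 177.,  31.,  30.]), 0.8)]
manifold [(array([143., 133., 239.,  97.]), 0.88)]
2.9 4.625
pred [274.2296 201.9468] [[168.8047 198.0569]
 [342.1724 190.9715]]
```

View pics/w_g.png

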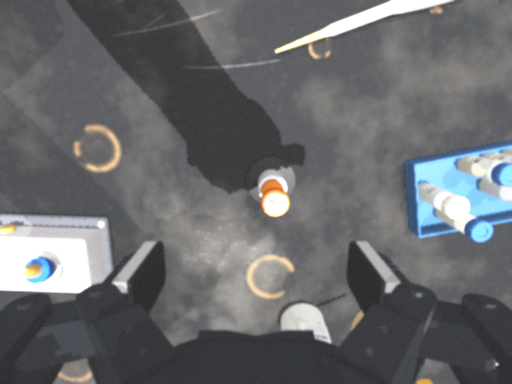

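View pics/w_m.png

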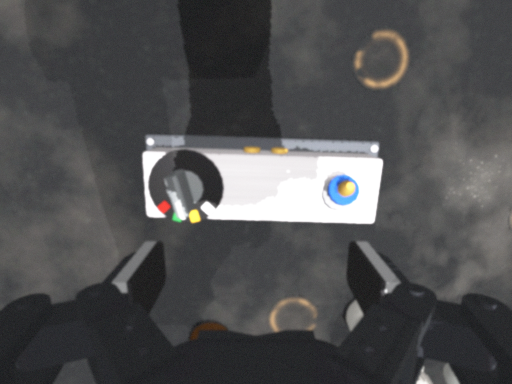

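Gauge dial end is at (276,204). The manifold view shows the selector dial near (186,183), marks white (208,208), yellow (195,216), green (179,216), red (164,207), and the nipple tip at (347,188). I'll zoom on the knob.

Run:
```python
from h import *
im=cv2.imread("pics/w_m.png")
a=cv2.resize(im[140:230,140:230],(540,540),interpolation=cv2.INTER_CUBIC)
cv2.imwrite("pics/zm.png",a)
```

```text
(no output)
```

View pics/zm.png

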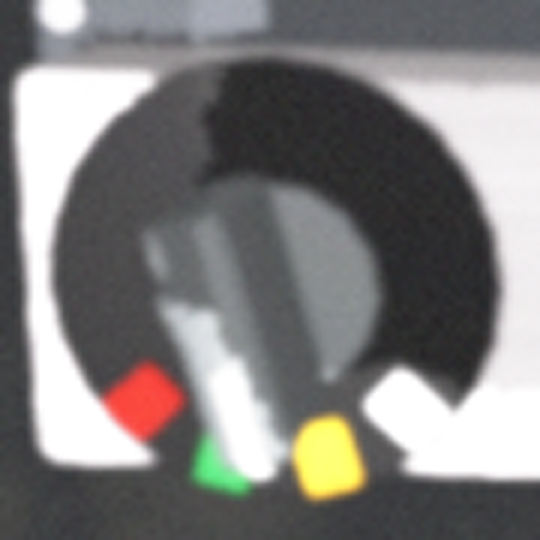

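The bar points down-right, at the yellow mark; its pointer end is at about (183,218) and the marks sit on the back side. Next I'll fit the frames numerically.

Run:
```python
from h import *
from scipy.optimize import least_squares
np.set_printoptions(precision=4,suppress=True)
z=np.load("m.npz"); M=(z["K"],float(z["k"]),z["E"]); z=np.load("g.npz"); G=(z["K"],float(z["k"]),z["E"])
im=cv2.imread("pics/w_m.png")
roi=np.zeros(im.shape[:2],np.uint8); roi[146:228,138:388]=(im[146:228,138:388].min(2)>150)
n,l,s,c=cv2.connectedComponentsWithStats(roi); k=1+np.argmax(s[1:,4]); print(s[k])
pts=np.argwhere(l==k)[:,::-1]; h=cv2.convexHull(pts.astype(np.int32))[:,0]
w=np.array([atz(M,p.astype(float),.05)[:2] for p in h],np.float32)
(cx,cy),sz,a=cv2.minAreaRect(w*1000); print("block",cx,cy,sz,a)
Z=lambda p:np.array(p)/6+140-.4
e=np.array([atz(M,Z(p),.054)[:2] for p in [(52,270),(500,290),(275,58),(100,135),(440,130),(70,350)]])
f=least_squares(lambda v:np.hypot(*(e-v[:2]).T)-v[2],[.545,-.1,.04]); print("dial",f.x)
d=f.x[:2]
for nme,p in dict(w=(410,405),y=(330,458),g=(222,468),r=(145,400)).items():
    v=atz(M,Z(p),.054)[:2]-d; print(nme,np.degrees(np.arctan2(v[1],v[0])),np.hypot(*v))
v=[atz(M,Z(p),.092)[:2] for p in [(180,240),(253,465)]]; print("bar",v,np.mean(v,0),np.hypot(*(v[1]-v[0])),np.degrees(np.arctan2(*(v[1]-v[0])[::-1])))
print("collar c",atz(M,(342.5,192),.056+.012*.9),"tip",atz(M,(347,188),.056+.038*.906))
print("gauge top",atz(G,(276,204),.102),"stand",atz(G,(271,176),.01))
```

```text
[  197   146   186    78 11154]
block 567.2138671875 14.635292053222656 (191.9043731689453, 84.06966400146484) 78.51461029052734
dial [ 0.5454 -0.092   0.0392]
w 33.08805620606681 0.03152857195513926
y 1.3221821260016025 0.033261103212301815
g -30.92734126920801 0.036412502401393335
r -60.65881032312251 0.0329178165616812
bar [array([ 0.5282, -0.0941]), array([ 0.5655, -0.0927])] [ 0.5469 -0.0934] 0.03732135226597246 2.041910290892661
collar c [0.5796 0.0648 0.0668] tip [0.5689 0.0639 0.0904]
gauge top [0.5425 0.3466 0.102 ] stand [0.535  0.3476 0.01  ]
```

Numbers agree with the given sizes: dial radius is 39 mm and the selector-to-nipple distance is 162 mm. The bar is at +2° (yellow mark at +1.3°) and green is near -31°. Turning the knob now.

Run:
```python
from h import *
np.set_printoptions(precision=3,suppress=True)
def qh(deg,): 
    a=np.radians(deg); return quat([np.cos(a),np.sin(a),0],[0,0,-1])
p=np.array([.5462,-.0925,0])
bot.set_gripper(.5)
bot.move_pose(p+[0,0,.15],qh(182))
C,im=snap("wrist"); a=im
print(bot.move_linear(p+[0,0,.062],.1,until_force=8),bot.read_position(),bot.read_ft_force())
bot.set_gripper(0,40); print("w",bot.read_gripper_width(),bot.read_finger_force(),bot.read_ft_force(),bot.read_moment())
for h in (171,160,150):
    bot.move_linear(p+[0,0,.062],.05,rotation=qh(h)); print(h,bot.read_ft_force(),bot.read_moment())
bot.set_gripper(.5); bot.move_linear(p+[0,0,.16],.15)
C,b=snap("wrist"); np.savez("s.npz",K=C[0],k=C[1],E=C[2])
cv2.imwrite("pics/knob.png",np.hstack([a[90:330,100:412],b[90:330,100:412]])[:,:,::-1]); cv2.imwrite("pics/b.png",b[:,:,::-1])
print(bot.read_clock())
```

```text
False [ 0.547 -0.093  0.063] [-0.193 -0.636 -0.372]
w 0.14617725973608914 42.08770573139191 [-2.038 -3.809  4.172] [-0.624  0.203 -0.005]
171 [-0.226 -4.195  5.23 ] [-0.646  0.243  0.05 ]
160 [-1.497 -3.289  4.556] [-0.676  0.221 -0.063]
150 [-0.973 -3.181  5.183] [-0.653  0.194  0.028]
9.3083
```

View pics/knob.png

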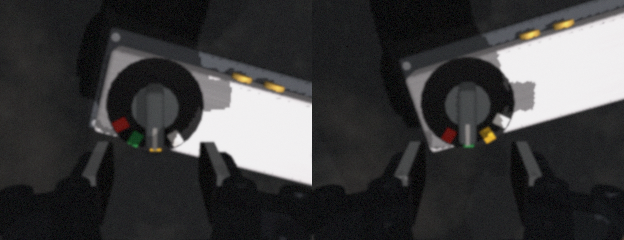

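The right half shows the pointer on the green mark at (467,140). Next: the gauge, refining its position from near, then grasping it.

Run:
```python
from h import *
np.set_printoptions(precision=4,suppress=True)
xm=np.array([np.cos(np.radians(-13.5)),np.sin(np.radians(-13.5)),0]); n=np.cos(np.radians(25))*np.array([0,0,1])-np.sin(np.radians(25))*xm
q=quat(-xm,[0,0,-1]); g=np.array([.543,.346,0])
# nipple look on the way
bot.move_linear([.575,.06,.22],.3,rotation=q)
N,im=snap("wrist","n1.png"); np.savez("n.npz",K=N[0],k=N[1],E=N[2])
print([(np.round(d["bbox"],1),round(d["confidence"],2)) for x in("collar","nipple") for d in bot.search_frame("wrist",x)[:1]], proj(N,[.5689,.064,.0904]))
bot.set_gripper(.75); bot.move_pose(g+[0,0,.19],q)
C,im2=snap("wrist","g1.png"); np.savez("g.npz",K=C[0],k=C[1],E=C[2])
u=proj(C,g+[0,0,.102])[0]; print("pred",u,[np.round(d["bbox"],1) for d in bot.search_frame("wrist","gauge_grip")[:1]])
hsv=cv2.cvtColor(im2,cv2.COLOR_RGB2HSV); x,y=u.astype(int); m=np.zeros(im2.shape[:2],np.uint8); s=np.s_[y-40:y+40,x-40:x+40]
m[s]=((hsv[s][...,2]>150)&(hsv[s][...,1]<110))*255
for r in cv2.connectedComponentsWithStats(m)[2:4] if 0 else [1]:
    k,l,st,c=cv2.connectedComponentsWithStats(m)
    for i in range(1,k):
        if st[i,4]>60: print(st[i],c[i],atz(C,c[i],.102))
nx,ny=proj(N,[.5689,.064,.0904])[0].astype(int)
f=lambda a,x,y:cv2.resize(a[y-50:y+50,x-50:x+50],(400,400),interpolation=cv2.INTER_CUBIC)
cv2.imwrite("pics/ng.png",np.hstack([f(im,nx,ny),f(im2,x,y)])[:,:,::-1]); print(nx,ny,x,y,bot.read_clock())
```

```text
[(array([245.3, 170.8,  34.4,  27.4]), 0.71), (array([247.5, 167.9,  28.9,  37.1]), 0.9)] [[258.9022 180.2498]]
pred [256.1942 198.3193] [array([238.4, 158.8,  31.4,  54.7])]
[239 159  34  28 394] [256.1497 169.4594] [0.5205 0.3514 0.102 ]
[241 183  30  28 653] [255.4058 196.6217] [0.5415 0.3457 0.102 ]
[216 214  15  24 209] [220.9282 227.0383] [0.5599 0.3125 0.102 ]
258 180 256 198 11.725
```

View pics/ng.png

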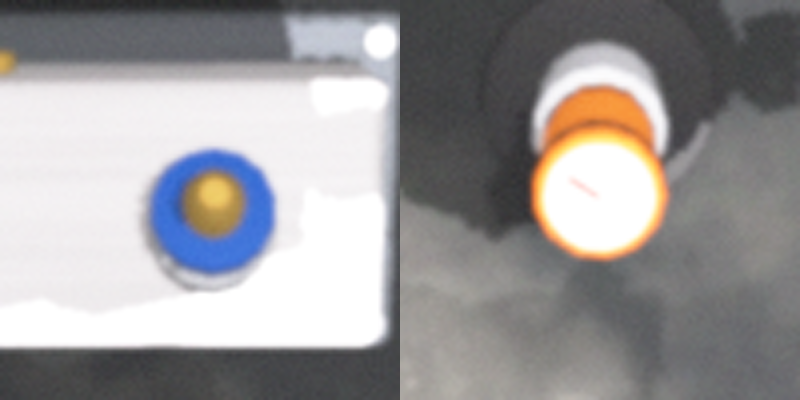

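Left: nipple tip at about (260.9,176.6) and collar top centre at (260.6,182.6). Right: the gauge's dial centre is at (255.6,196.3).

```bash
cat >> h.py <<'E'
xm=np.array([np.cos(np.radians(-13.5)),np.sin(np.radians(-13.5)),0]); n=np.cos(np.radians(25))*np.array([0,0,1])-np.sin(np.radians(25))*xm
E
python3 - <<'E'
from h import *
np.set_printoptions(precision=4,suppress=True)
z=np.load("n.npz"); N=(z["K"],float(z["k"]),z["E"])
for uv,a in (((260.9,176.6),.038),((260.6,182.6),.02)):
    print("nip o",atz(N,uv,.056+a*n[2])-a*n)
z=np.load("g.npz"); C=(z["K"],float(z["k"]),z["E"]); g=atz(C,(255.6,196.3),.102); print(g)
q=quat(-xm,[0,0,-1]); g[2]=0
print(bot.move_linear(g+[0,0,.056],.15,until_force=8),bot.read_position())
bot.set_gripper(0,80); print("w",bot.read_gripper_width()*85,bot.read_finger_force(),bot.read_ft_force())
print(bot.move_linear(g+[0,0,.13],.15),bot.read_position(),bot.read_gripper_width()*85)
# approach pose, mouth 55 mm out along axis from origin
o=atz(N,(260.9,176.6),.056+.038*n[2])-.038*n; qi=quat(-xm,-n)
for L in (.06,.01): print(L,bot.solve_ik(o+n*(L+.065-.019),qi))
print(bot.read_clock())
E
```

```text
nip o [0.5816 0.0628 0.056 ]
nip o [0.5835 0.0623 0.056 ]
[0.5413 0.3459 0.102 ]
False [0.5421 0.3462 0.057 ]
w 24.35535939375007 78.07590007781982 [-1.2141 -1.147   5.5705]
False [0.5407 0.3457 0.1291] 24.260498108427655
0.06 [ 0.0711  0.149  -0.7763  0.2271 -0.1279  0.2795]
0.01 [ 0.0566  0.2583 -0.7898  0.1028 -0.122   0.2661]
13.85
```

Grasped and lifted. The nipple estimates agree to within 2 mm: (.5825, .0625). Moving to a pose above the nipple to check alignment.

Run:
```python
from h import *
np.set_printoptions(precision=4,suppress=True)
o=np.array([.5825,.0625,.056]); qi=quat(-xm,-n)
bot.move_linear([.541,.346,.20],.2)
bot.move_pose(o+n*(.105+.047),qi)
bot.move_linear(o+n*(.055+.047),.1); bot.wait(.3)
p=bot.read_position(); Rt=R.from_quat(bot.read_tool_rot(),scalar_first=True).as_matrix()
print("err",p-(o+n*.102),"ang",np.degrees(np.arccos(-Rt[:,2]@n)),bot.read_ft_force(),bot.read_gripper_width())
out=[]
for c in("wrist","scene","side"):
    C,im=snap(c,"a_%s.png"%c)
    u=proj(C,[o+n*.055,o+n*.038,o+n*.02,p+n*.045]); print(c,u.round(1).tolist())
    s=60 if c=="wrist" else 30; x,y=u[0].astype(int)
    x=min(max(x,s),512-s);y=min(max(y,s),384-s); out.append(cv2.resize(im[y-s:y+s,x-s:x+s],(266,266),interpolation=cv2.INTER_CUBIC)); print(x,y)
cv2.imwrite("pics/al.png",np.hstack(out)[:,:,::-1]); print(bot.read_clock())
```

```text
err [0.0002 0.0001 0.0006] ang 0.060073617881687254 [-0.7013  0.2588 -0.7742] 0.2876416335306414
wrist [[254.7, 215.1], [254.8, 207.0], [254.9, 199.8], [254.3, 299.9]]
254 215
scene [[222.0, 178.7], [224.8, 182.5], [227.7, 186.5], [205.9, 156.2]]
222 178
side [[266.7, 204.7], [264.2, 208.4], [261.6, 212.3], [281.3, 182.7]]
266 204
16.4917
```

View pics/al.png

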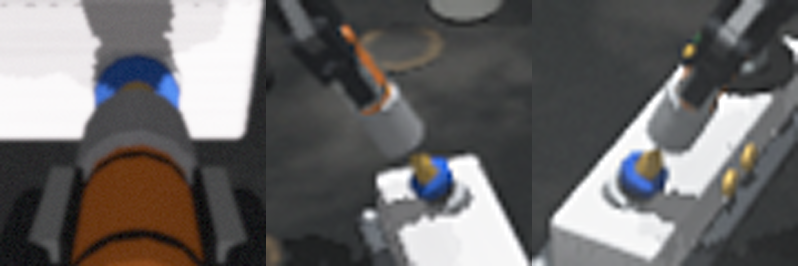

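Wrist, scene and side views all show the bell's axis in line with the brass tip and collar. Inserting slowly while watching force.

Run:
```python
from h import *
np.set_printoptions(precision=4,suppress=True)
o=np.array([.5825,.0625,.056])
f0=np.array(bot.read_ft_force())
def st(t):
    d=np.array(bot.read_position())-o; f=np.array(bot.read_ft_force())-f0
    print(t,"mouth ax %.2f lat"%((d@n-.047)*1e3),(d-n*(d@n))*1e3,"F ax %.1f"%(f@n),"lat",f-n*(f@n),bot.read_moment(),bot.read_clock())
for L in (.038,.030,.023):
    r=bot.move_linear(o+n*(L+.047),.04,until_force=5); st((L,r))
    if r: break
```

```text
(0.038, False) mouth ax 37.68 lat [-0.3064 -0.0479 -0.1337] F ax 0.0 lat [0.6434 0.2468 0.2649] [0.1015 0.5189 0.0427] 17.0667
(0.03, False) mouth ax 29.74 lat [-0.2776 -0.043  -0.1212] F ax -0.5 lat [ 0.176  -0.1384  0.0949] [ 0.2115  0.4753 -0.0105] 17.4167
(0.023, False) mouth ax 22.72 lat [-0.2952 -0.0138 -0.1324] F ax 0.5 lat [0.1588 0.4459 0.0235] [0.1442 0.4981 0.0101] 17.7417
```

Free entry with no side load. Now pressing in steps.

Run:
```python
from h import *
np.set_printoptions(precision=2,suppress=True)
o=np.array([.5825,.0625,.056])
f0=np.array(bot.read_ft_force())
for L in (.020,.0185,.017,.014,.012,.011,.010,.009,.008,.007,.006):
    bot.move_linear(o+n*(L+.047),.03); bot.wait(.15)
    d=np.array(bot.read_position())-o; f=np.mean([np.array(bot.read_ft_force()) for _ in range(4)],0)-f0; fa=f@n
    print(L,"ax %.2f"%((d@n-.047)*1e3),"F %.1f"%fa,"lat",f-n*fa,bot.read_gripper_width()*85,bot.read_clock())
    if fa>22 : break
```

```text
0.02 ax 20.03 F -0.4 lat [ 1.18 -0.5   0.59] 23.977578433160318 18.1417
0.0185 ax 18.89 F 6.8 lat [-1.27 -0.03 -0.57] 24.428586600078546 18.5417
0.017 ax 17.50 F 9.8 lat [-1.81 -0.93 -0.72] 24.224068443435442 18.9417
0.014 ax 14.16 F 5.4 lat [-0.26 -0.67 -0.04] 24.170911247131492 19.3417
0.012 ax 11.97 F 3.2 lat [ 1.43 -0.02  0.65] 24.162423961515664 19.7417
0.011 ax 11.05 F 3.4 lat [ 0.01 -0.31  0.04] 24.218393673093708 20.1417
0.01 ax 10.08 F 5.9 lat [ 0.6  -0.97  0.38] 24.140360160404708 20.5417
0.009 ax 9.34 F 10.7 lat [ 0.05 -0.75  0.1 ] 24.20911085936499 20.9417
0.008 ax 9.23 F 23.5 lat [-2.35 -1.83 -0.87] 24.241229366292387 21.3417
```

The force profile matches: about 10 N peak, a drop to 3 N, then the hard stop at 23 N. One last look before handing in.

Run:
```python
from h import *
bot.wait(1); d=np.array(bot.read_position())-np.array([.5825,.0625,.056]); print((d@n-.047)*1e3,bot.read_ft_force(),bot.read_finger_force())
a=snap("scene")[1][130:270,160:300]; b=snap("side")[1][140:260,210:330]
cv2.imwrite("pics/end.png",np.hstack([cv2.resize(a,(400,400),interpolation=cv2.INTER_CUBIC),cv2.resize(b,(400,400),interpolation=cv2.INTER_CUBIC)])[:,:,::-1])
```

```text
9.226532699946235 [-11.81973466   1.41971621  19.83172442] 81.50378465652466
```

View pics/end.png

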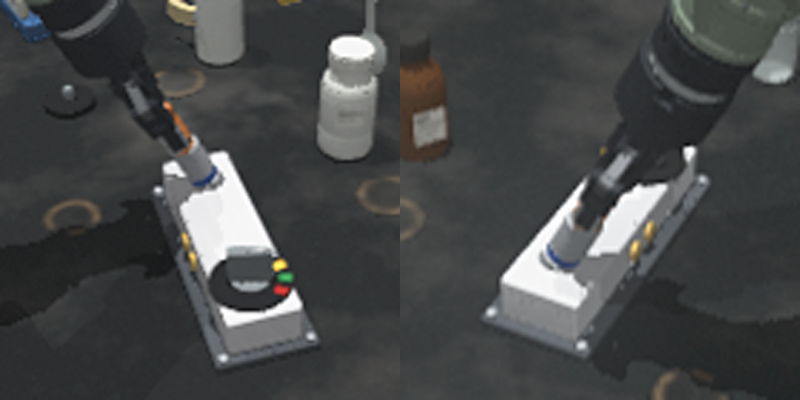

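The left half shows the gauge seated on the collar at (207,180) and the knob still pointing at the green mark at (287,277). The bottles are untouched, so I'm handing in.

```bash
python3 -c "
from h import *
print(bot.read_clock(),bot.close_job())"
```

```text
the job is handed in; nothing more can be done
22.4417 None
```

I turned the selector to green, then pressed the gauge onto the nipple until the collar snapped through to its stop, and handed the job in at 22.4 s still gripping it and holding it there with about 23 N.

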